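# Lift the round biscuit off the baking sheet with the spatula

### The job

Take the spatula from its white tile, slide its blade under the round biscuit on the baking sheet, lift the biscuit on the blade and set it down flat on the round wooden board, all of it on the board. Biscuits are brittle: never touch the round one with the fingers, and do not ram, crush, drop or tip it over; leave the square biscuit, the mug and the jar where they are. At the end lay the spatula back with its blade flat on the white tile and let go.

Things in the scene. Friction and masses are not known exactly. Their poses are not given: they have to be found in the camera images.
- spatula: Cranked turner, 0.2 kg. Origin: centre of the blade's underside; x to the blade's front edge, z up. Smooth steel blade: x -50 to 50, y -40 to 40, z 0 to 3 mm. A thin neck climbs from its rear edge to the black handle, a flat-sided bar along x: x -173 to -83, 20 mm wide, z 50 to 74 mm. Starts with the blade flat on the tile, the handle overhanging free, roughly towards the robot.
- spatula_grip (a point): Good place to grip the handle from above across its 20 mm width: spatula frame (-115, 0, 62) mm; axes as the spatula's.
- spatula_tip (a point): Middle of the blade's front lower edge: spatula frame (50, 0, 0) mm.
- round_biscuit: Round brown rigid biscuit, 104 mm across, 18 mm thick, about 0.09 kg; origin at the centre of its underside. The flat underside is 84 mm across; from there the lower edge slopes out and up to the full 104 mm at 8 mm height, so a blade can slip in under it. Lies on the sheet left or right of the square one.
- square_biscuit: Square pale biscuit 84 x 84 x 18 mm, origin at the centre of its underside. Lies on the sheet beside the round one; to be left alone.
- sheet: Fixed dull grey metal baking sheet, 250 (x) x 270 (y) mm, top face at 4 mm; origin at the centre of its underside, x away from the robot. Flat and open on the near, left and right sides; along the far side an upright lip, inner face at x = 107 mm, its top 24 mm above the worktop. The biscuits' centres start at x 0 to 45 mm, y about +68 and -68 mm.
- sheet_lip (a point): Middle of the lip's inner face at its top, sheet frame (107, 0, 24) mm; axes as the sheet's.
- board: Round flat wooden serving board without a rim, fixed, 190 mm across, top face at 18 mm; origin at the centre of its underside.
- tile: White square ceramic tile 140 x 140 mm, fixed, top face at 8 mm; origin at the centre of its underside. The spatula's place.
- mug: Blue ceramic mug, 80 mm across, 90 mm tall, standing to one side of the work; origin under its centre. Leave alone.
- jar: Amber glass jar with dark lid, 76 mm across, 110 mm tall, standing to one side of the work; origin under its centre. Leave alone.
Things that resemble listed ones, but are neither listed nor needed, are in the scene too. There is more than one size of the board; the one meant has the size given above.

How it is judged:
By the outcome, as a careful person would: the job done as asked, in the order asked, and still so for the second after the job is handed in, with the robot touching nothing.
It also fails if it takes over 72 s, if anything falls off the work surface, if the arm or the gripper's body presses on something with over 40 N, if the wrist force passes 120 N, or if a joint passes its speed limit or range.

### The arm

A 6-joint arm with a two-finger parallel gripper is mounted at the origin on the work surface. World frame = base frame: x ahead of the robot, y to its left, z up, the work surface at z = 0. Lengths are in mm, angles in rad, forces in N, time in s.
With the tool pointing down it reaches from about 275 to 750 mm from the base axis. Payload 10.2 kg.
Tool frame: the origin (TCP) lies between the finger pads; the fingertips stand 8 mm ahead of it and the grasp point (between the pads) lies 11 mm behind it; z points along the fingers, x is the direction in which the jaws open and shut, and the axes are right-handed (so a half turn about z gives the same grasp; the last joint's range is limited). The gripper opens to 85 mm and grips with 20 to 120 N. Pads are 22 mm wide; open, the fingers measure 114 mm over their backs; the gripper's body (76 mm by 85 mm) begins 54 mm behind the grasp point. The pads swing forward as they close: fully open they stand 13 mm farther back than shut.
Start: joints at [-1.434, 0.313, 1.498, -0, 1.331, -0.223], TCP at [184.833, -491.394, 239.294] pointing down, gripper open.
Joint ranges: [-2.94, 2.94], [-0.97, 2.17], [0.19, 2.56], [-1.23, 4.37], [0.02, 3.11], [-2.88, 2.88]. Speed limits (rad/s): [2.39, 2.39, 3.01, 3.14, 3.14, 3.14].

### API

Orientations are given as a unit quaternion [w, x, y, z].
In Python, from rig import sense, eyes, ctrl gives the robot as it stands.
- The arm moves only by the tool move_arm, never from a script. Its argument "rows" is a list that holds one entry, the list of rows, each a list of 5 numbers: the shift along the tool's x, y, z in mm, then the turn about the tool's z in units of 6 degrees (1.0 is 6 degrees), then the gripper command: -1 is shut, 1 is fully open, values between are in proportion. In form: [[[dx, dy, dz, roll, jaw], ...]]. A call has 1 to 12 rows; each row is the pose to reach, as a shift and turn from the pose measured when the call began, along the tool's axes at that moment; what a row does not reach only later rows make up. A row lasts 1/8 s, in which the tool goes at most 62.5 mm and 10.7 degrees, less where a joint would pass 70% of its speed; a pose out of reach is approached as far as the arm can. A call with a gripper value outside its range is refused whole. The fingers move at their own pace and stop on an object; "squeeze" is the grip in N (left out, the last holds). Time passes only in rows, so rows that repeat a pose let the fingers close. It gives the time, the measured TCP pose, the force and the opening at its end, in the units of the state.
- sense(): the state, without advancing time (a new reading comes with each control period).
- eyes.capture(name): name is "scene" or "top" or "wrist"; returns a dict with "color" (480x640x3 uint8, blue, green, red), "vertical_fov" (degrees; the focal length in pixels is half the picture's height over the tangent of half this angle, whatever the lens; pixels are square), "cx", "cy" (the principal point, pixels), "xyz" and "attitude" of the camera in the world. Camera axes: x right, y down, z forward; pixel columns grow to the right and rows downward; lengths in mm; the calibration is good to about 2 mm. A picture is of the moment at which its call begins. There is no depth.
- ctrl.finish_job(): hands the job in, once; it reports no verdict.
The state is a dict: "time_s": time; "joints": joint angles; "dq": joint speeds; "tau": joint torques, N m; "eef_pos": TCP position; "ee_rot": TCP orientation; "force": force on the tool from outside, world axes, zero at the start; "wrist_torque": the same for the moment, N m; "grip_width": opening from 0.0 (shut) to 1.0 (fully open).
Only numpy, scipy, OpenCV 4.12 (cv2) and the standard library are available. Lean on these libraries where they do the work, as an engineer would, in place of code of your own. Each camera call takes 0.05 s, during which the arm holds its last target. There are 200 camera calls.

## Working session

There is one attempt and no reset: what is moved stays moved. The work goes in short steps, Python scripts to look and compute and a tool call to move; the robot and the scene stay as the last step left them, time stands still between calls to the robot, and variables do not carry over. Pictures are saved under pics/ and viewed, about 8 in all and at most 12, crops included, and the job is handed in when it is done.

Besides the shell and the picture viewer there is one more tool, called after ">>>" as a command line: name --argument value ..., lists and objects as JSON in quotes. move_arm: Moves the arm, as the interface text tells. Its arguments: {"type":"object","properties":{"rows":{"type":"array","items":{"type":"array","items":{"type":"array","items":{"type":"number"}}}},"squeeze":{"type":"number"}},"required":["rows"]}

```bash
mkdir -p pics
cat > h.py <<'E'
import numpy as np, cv2, json
from scipy.spatial.transform import Rotation as R
from rig import sense, eyes, ctrl
def rot(q): return R.from_quat([q[1],q[2],q[3],q[0]]).as_matrix()
def cap(n,f=None):
    c=eyes.capture(n)
    if f: cv2.imwrite(f'pics/{f}.png',c['color'])
    d={k:(np.array(v).tolist() if k!='color' else None) for k,v in c.items()}
    json.dump(d,open(f'pics/{f or n}.json','w')); return c
def cam(c):
    f=240/np.tan(np.radians(c['vertical_fov'])/2); A=np.array(c['attitude'])
    return f,(rot(A) if A.size==4 else A),np.array(c['xyz'])
def pix2w(c,u,v,z):
    f,M,p=cam(c); d=M@np.array([(u-c['cx'])/f,(v-c['cy'])/f,1]); return p+d*(z-p[2])/d[2]
def w2pix(c,P):
    f,M,p=cam(c); q=M.T@(np.array(P)-p); return np.array([c['cx']+f*q[0]/q[2],c['cy']+f*q[1]/q[2]])
def ld(f): return json.load(open(f'pics/{f}.json'))
def totool(P,s=None): # world point for TCP -> tool-axis shift
    s=s or sense(); return rot(s['ee_rot']).T@(np.array(P)-np.array(s['eef_pos']))
E
python3 - <<'E'
from h import *
for n in('top','scene'):
    c=cap(n,n+'1'); print(n,c['xyz'],c['attitude'],c['vertical_fov'],c['cx'],c['cy'])
s=sense();print(s); print(rot(s['ee_rot']).round(3))
E
```

```text
top [ 3.29514453e+02 -9.76234472e-02  1.65684208e+03] [-0.0349017   0.7071362  -0.70503054  0.04089257] 49.70100551526376 312.37987245101573 245.0633263960625
scene [1216.2971569   600.49537714 1123.26438312] [-0.14612119  0.38982183  0.84849817 -0.32670843] 51.92894032308808 323.7372537528621 235.94302578999137
{'time_s': 0.1, 'joints': array([-1.43441905e+00,  3.13389328e-01,  1.49836774e+00, -3.93297533e-06,
        1.33102457e+00, -2.23393847e-01]), 'dq': array([-0.00231685, -0.00368573, -0.00284394, -0.00077489,  0.00048919,
       -0.00067081]), 'tau': array([ 3.46602370e-03, -4.12898612e+01, -2.60140175e+01, -1.27189842e-04,
        3.06654831e-03, -3.16239766e-05]), 'eef_pos': array([ 184.79023833, -491.15844376,  238.79222497]), 'ee_rot': array([-4.36965670e-04,  8.22210562e-01, -5.69183133e-01, -4.03096562e-04]), 'force': array([ 0.18219215,  0.33136414, -0.36305039]), 'wrist_torque': array([-0.02093018,  0.03016799,  0.01048175]), 'grip_width': 0.9978666389999805}
[[ 0.352 -0.936 -0.   ]
 [-0.936 -0.352  0.001]
 [-0.001 -0.    -1.   ]]
```

View pics/top1.png

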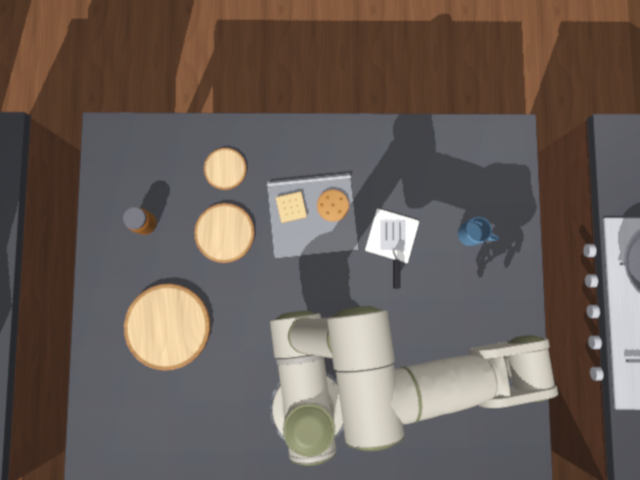

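View pics/scene1.png

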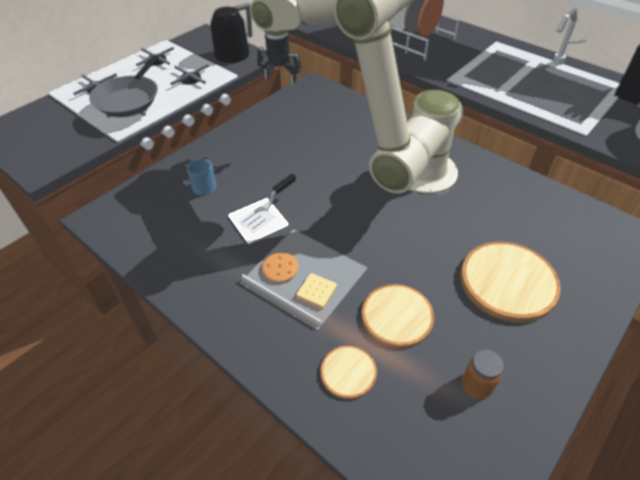

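The top view shows three boards: small (225,168), medium (224,232) and large (167,327). The round biscuit is at (333,205), right of the square one at (291,207). The spatula is on the tile at (392,236) with its handle at (397,273), the mug is at (478,231) and the jar at (140,220). At about 3.2 mm/px the medium board comes to about 190 mm, so that should be the one.

Run:
```python
from h import *
im=cv2.imread('pics/top1.png');c=ld('top1');hsv=cv2.cvtColor(im,cv2.COLOR_BGR2HSV)
H,S,V=[hsv[...,i].astype(int) for i in range(3)]
def comp(mask,box,z,name):
    m=np.zeros(mask.shape,np.uint8);x0,y0,x1,y1=box;m[y0:y1,x0:x1]=mask[y0:y1,x0:x1]
    m=cv2.morphologyEx(m,cv2.MORPH_CLOSE,np.ones((5,5)))
    k=max(cv2.findContours(m,cv2.RETR_EXTERNAL,cv2.CHAIN_APPROX_NONE)[0],key=cv2.contourArea)
    w=np.array([pix2w(c,*p[0],z)[:2] for p in k]).astype(np.float32)
    r=cv2.minAreaRect(w);(e)=cv2.minEnclosingCircle(w)
    print(name,'rect',np.round(r[0],1),np.round(r[1],1),round(r[2],1),'circ',np.round(e[0],1),round(e[1]*2,1))
wood=(S>70)&(V>100)
comp(wood,(195,140,260,192),18,'small');comp(wood,(185,194,262,270),18,'med');comp(wood,(110,270,220,380),18,'large')
comp(wood,(270,185,312,230),22,'sq');comp(wood,(312,180,355,228),22,'round')
comp((V>175)&(S<40),(355,200,430,270),8,'tile')
comp(V<28,(385,255,410,295),82,'handle')
comp((V>70)&(S<60),(262,165,362,265),4,'sheet')
a=cv2.resize(im[165:300,262:430],None,fx=4.6,fy=4.4,interpolation=cv2.INTER_CUBIC)
a=cv2.resize(im[165:295,262:432],None,fx=4.6,fy=4.6,interpolation=cv2.INTER_CUBIC)
cv2.imwrite('pics/crop1.png',a)
```

```text
small rect [755.4 269. ] [138.8 135.5] 0.9 circ [755.  269.9] 140.8
med rect [545.9 267.7] [189.3 190.6] 45.7 circ [546.2 267.7] 193.3
large rect [249.9 440.5] [268.5 264.9] 2.4 circ [249.9 440.7] 269.1
sq rect [628.9  55. ] [84.7 83.2] 13.4 circ [629.7  55.2] 110.1
round rect [636.5 -77.9] [100.7  99.3] 0.1 circ [634.9 -78.5] 105.2
tile rect [ 539.4 -268.6] [143.3 143.9] 73.6 circ [ 539.  -268.1] 196.0Traceback (most recent call last):
  File "<stdin>", line 15, in <module>
  File "<stdin>", line 7, in comp
ValueError: max() iterable argument is empty
```

Run:
```python
from h import *
im=cv2.imread('pics/top1.png');c=ld('top1')
a=cv2.resize(im[165:295,262:432],None,fx=4.6,fy=4.6,interpolation=cv2.INTER_CUBIC)
cv2.imwrite('pics/crop1.png',a)
g=im.max(2)[255:295,385:412]; m=((g<38)*255).astype(np.uint8); print(np.percentile(g,[1,5,20,50]))
k=max(cv2.findContours(m,cv2.RETR_EXTERNAL,cv2.CHAIN_APPROX_NONE)[0],key=cv2.contourArea).astype(int)
w=np.array([pix2w(c,p[0][0]+385,p[0][1]+255,76)[:2] for p in k]).astype(np.float32);print('handle',cv2.minAreaRect(w))
```

```text
[ 50.   58.   76.8 106. ]Traceback (most recent call last):
  File "<stdin>", line 6, in <module>
ValueError: max() iterable argument is empty
```

View pics/crop1.png

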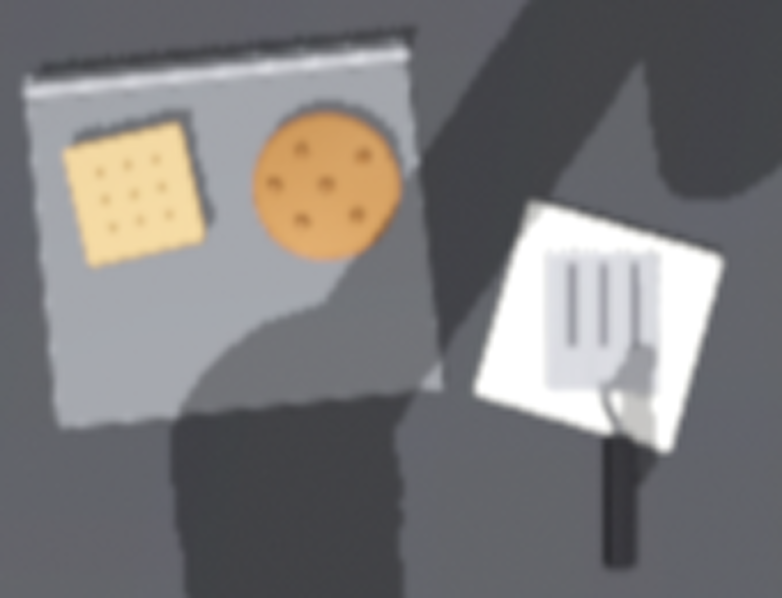

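The crop shows the round biscuit centred at crop (327,185), the blade at (602,320), and the handle from (620,437) to (619,568). The lip runs (27,90) to (408,50), and the sheet's near corners are (60,428) and (441,388).

Run:
```python
from h import *
c=ld('top1')
w=lambda u,v,z:pix2w(c,(u+.5)/4.6+261.5,(v+.5)/4.6+164.5,z)[:2].round(1)
print('handle',w(620,437,82),w(619,568,82));print('blade',[w(u,v,10) for u,v in((602,320),(545,252),(660,252),(545,388))])
print('sheet NL NR',w(60,428,4),w(441,388,4),'lip inner top',w(30,95,24),w(408,58,24))
h=(w(620,437,82)+w(619,568,82))/2
s=sense();print(s['eef_pos'],totool([h[0],h[1],200]))
```

```text
handle [ 455.3 -269.7] [ 368.7 -267.8]
blade [array([ 542.8, -270.7]), array([ 590.6, -231.5]), array([ 591., -312.]), array([ 495.1, -230.4])]
sheet NL NR [466.6 106.6] [ 495.4 -158.6] lip inner top [697.7 128.7] [ 725.2 -135.2]
[ 184.79023833 -491.15844376  238.79222497] [-128.13239758 -290.95434593   39.01647917]
```

The target is the medium board, 190 mm across, at (546,268). The small one (140 mm) and large one (269 mm) are ruled out. The spatula lies at about (543,-271), yaw about -1°. I'm moving above the grip point.

>>> move_arm --rows '[[[-15,-38,10,0.5,1],[-30,-77,20,1,1],[-46,-115,30,1.5,1],[-61,-153,40,2,1],[-76,-191,50,2.5,1],[-91,-229,60,3,1],[-107,-268,70,3.5,1],[-122,-306,79,3.6,1],[-122,-306,79,3.6,1],[-122,-306,79,3.6,1]]]'

```text
time_s: 1.35
eef_pos: [427.9, -269.4, 160.0]
ee_rot: [0.0, -0.701, 0.713, 0.001]
force: [-0.6, -0.5, -0.1]
grip_width: 1.001
```

Run:
```python
from h import *
s=sense();print(s['time_s'],s['eef_pos'],s['joints'].round(2));print(rot(s['ee_rot']).round(4))
c=cap('wrist','w1');print(c['xyz'])
for P in((428,-269,82),(543,-271,11)):print(w2pix(c,P))
```

```text
1.35 [ 427.94141897 -269.43472988  159.96594472] [-0.79  0.35  1.67  0.    1.13  0.79]
[[-1.700e-02 -9.999e-01 -5.000e-04]
 [-9.999e-01  1.700e-02  1.100e-03]
 [-1.100e-03  5.000e-04 -1.000e+00]]
[ 502.93757391 -271.13964191  294.80530463]
[308.43079012 264.21350695]
[308.74243205  55.11708988]
```

View pics/w1.png

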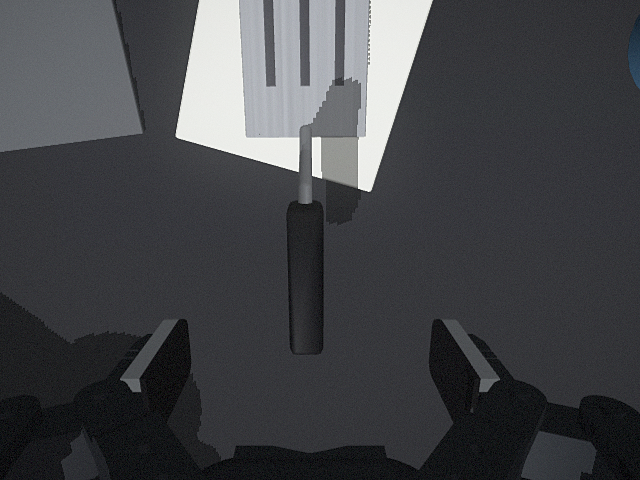

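The wrist view shows the handle between the fingers, from (305,203) to (307,354), with the blade's rear edge at (246..366, 136).

Run:
```python
from h import *
c=ld('w1')
for p in((305,203,82),(306.5,354,82),(246,136,11),(366,136,11),(240,0,11),(371,70,11)):print(p,pix2w(c,*p).round(1))
# tile edges
for p in((177,136,8),(371,191,8)):print('tile',pix2w(c,*p).round(1))
# sheet near right corner
print(pix2w(c,143,132,4))
```

```text
(305, 203, 82) [ 462.  -267.8   82. ]
(306.5, 354, 82) [ 372.  -266.9   82. ]
(246, 136, 11) [ 494.3 -228.2   11. ]
(366, 136, 11) [ 493.  -308.3   11. ]
(240, 0, 11) [ 574.5 -229.6   11. ]
(371, 70, 11) [ 533.6 -310.6   11. ]
tile [ 495.1 -181.2    8. ]
tile [ 455.6 -313.1    8. ]
[ 497.96856026 -157.08094457    4.        ]
```

>>> move_arm --rows '[[[-2,-1.5,25,0,1],[-2,-1.5,50,0,1],[-2,-1.5,75,0,1],[-2,-1.5,92,0,1],[-2,-1.5,101,0,1],[-2,-1.5,101,0,1],[-2,-1.5,101,0,-1],[-2,-1.5,101,0,-1],[-2,-1.5,101,0,-1],[-2,-1.5,101,0,-1],[-2,-1.5,101,0,-1],[-2,-1.5,101,0,-1]]]' --squeeze 100

```text
time_s: 2.9
eef_pos: [429.4, -267.8, 59.4]
ee_rot: [0.0, -0.701, 0.713, 0.0]
force: [-1.3, -0.5, 4.8]
grip_width: 0.219
```

>>> move_arm --rows '[[[0,0,0,0,-1],[0,0,-3,0,-1],[0,0,-10,0,-1],[0,0,-20,0,-1],[0,0,-35,0,-1],[0,0,-50,0,-1],[0,0,-60,0,-1],[0,0,-60,0,-1],[0,0,-60,0,-1]]]'

```text
time_s: 4.03
eef_pos: [429.3, -267.7, 119.0]
ee_rot: [0.0, -0.701, 0.713, 0.001]
force: [-0.6, -0.1, -2.6]
grip_width: 0.218
```

Run:
```python
from h import *
s=sense();print(s['time_s'],s['eef_pos'],s['force'],s['wrist_torque'],s['grip_width']);print(rot(s['ee_rot']).round(4))
c=cap('wrist','w2');c2=cap('scene','s2')
for y in(-308,-228):print(w2pix(c,(494.5,y,71)))
cv2.imwrite('pics/w2c.png',np.hstack([cv2.resize(c['color'][:360,160:480],(400,450)),cv2.resize(c2['color'][150:300,200:333],(400,450),interpolation=cv2.INTER_CUBIC)]))
```

```text
4.025 [ 429.25425348 -267.66768066  119.01466421] [-0.60622412 -0.06306579 -2.60007289] [0.01181407 0.12505935 0.06145521] 0.21845782536793343
[[-1.790e-02 -9.998e-01 -3.000e-04]
 [-9.998e-01  1.790e-02  1.100e-03]
 [-1.100e-03  4.000e-04 -1.000e+00]]
[399.69403338 143.24290826]
[214.82429297 146.65974425]
```

View pics/w2c.png

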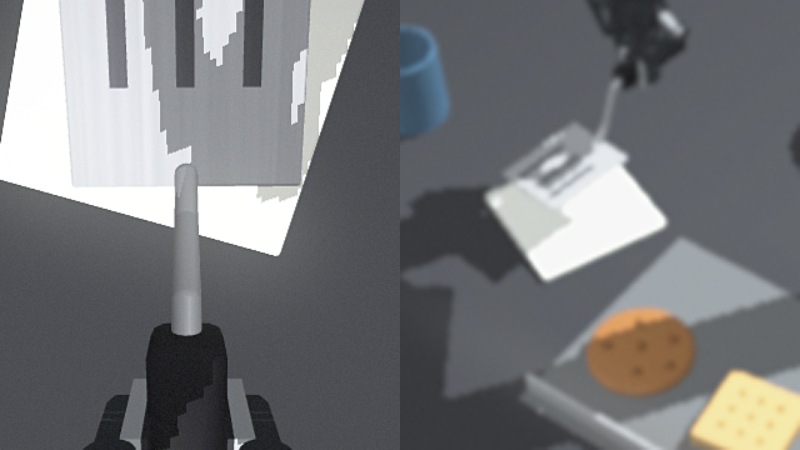

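The blade is rigidly held and still level: the rear edge is at the predicted row and width. The sheet's yaw is about 6° and the round biscuit sits at sheet (22,-68), which fits the description. I'm moving to the start of the scoop line.

>>> move_arm --rows '[[[-15,4,0,-0.1,-1],[-40,9,0,-0.3,-1],[-70,16,5,-0.5,-1],[-100,23,10,-0.7,-1],[-130,30,20,-0.9,-1],[-152,35,30,-1.1,-1],[-164,38,40,-1.16,-1],[-164,38,50,-1.16,-1],[-164,38,58,-1.16,-1],[-164,38,58,-1.16,-1],[-164,38,58,-1.16,-1]]]'

```text
time_s: 5.5
eef_pos: [394.3, -103.4, 61.2]
ee_rot: [-0.0, 0.743, -0.67, -0.0]
force: [-0.7, 0.1, -3.0]
grip_width: 0.219
```

Run:
```python
from h import *
s=sense();print(s['time_s'],s['eef_pos'],s['force']);M=rot(s['ee_rot']);print(M.round(4))
c=cap('wrist','w3');x=s['eef_pos'];f=-M[:,1]
for a in(65,165):print([w2pix(c,x+f*a+M[:,0]*b+np.array([0,0,-51.4+3])) .round(0) for b in(-40,40)])
print(w2pix(c,(635.5,-78,22)))
```

```text
5.5 [ 394.3442263  -103.42181043   61.2476647 ] [-0.69649801  0.14520746 -3.04065364]
[[ 1.028e-01 -9.947e-01 -2.000e-04]
 [-9.947e-01 -1.028e-01  1.000e-03]
 [-1.000e-03  1.000e-04 -1.000e+00]]
[array([217., 145.]), array([401., 145.])]
[array([ 199., -138.]), array([ 419., -138.])]
[ 306.97517572 -491.36418921]
```

View pics/w3.png

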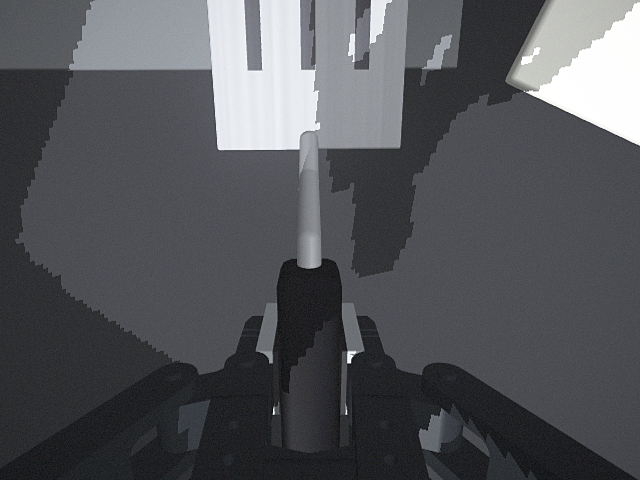

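The blade is parallel to the sheet's edge (row 69 is level), with its rear edge at (218..401, 149). I'm lowering to the sheet.

>>> move_arm --rows '[[[0,0,1.5,0,-1],[0,0,3,0,-1],[0,0,4.5,0,-1],[0,0,5.5,0,-1],[0,0,5.8,0,-1],[0,0,6,0,-1],[0,0,6,0,-1]]]'

```text
time_s: 6.42
eef_pos: [394.5, -103.4, 55.5]
ee_rot: [-0.0, 0.743, -0.67, -0.0]
force: [-0.8, 0.8, 1.6]
grip_width: 0.221
```

>>> move_arm --rows '[[[0,-3,0,0,-1],[0,-7,0,0,-1],[0,-11,0,0,-1],[0,-15,0,0,-1],[0,-19,0,0,-1],[0,-22,0,0,-1],[0,-25,0,0,-1],[0,-28,0,0,-1],[0,-31,0,0,-1],[0,-34,0,0,-1],[0,-37,0,0,-1],[0,-40,0,0,-1]]]'

```text
time_s: 7.92
eef_pos: [434.4, -99.2, 55.5]
ee_rot: [-0.0, 0.743, -0.67, -0.0]
force: [-3.1, -1.3, 4.7]
grip_width: 0.219
```

>>> move_arm --rows '[[[0,-3,0,0,-1],[0,-6,0,0,-1],[0,-9,0,0,-1],[0,-12,0,0,-1],[0,-15,0,0,-1],[0,-18,0,0,-1],[0,-21,0,0,-1],[0,-24,0,0,-1],[0,-26,0,0,-1],[0,-28,0,0,-1],[0,-30,0,0,-1],[0,-32,0,0,-1]]]'

```text
time_s: 9.43
eef_pos: [466.2, -95.9, 55.5]
ee_rot: [-0.0, 0.743, -0.67, -0.0]
force: [-2.6, -0.5, 4.9]
grip_width: 0.217
```

Run:
```python
from h import *
s=sense();print(s['time_s'],s['eef_pos'],s['force']);c=cap('top','t4');w=cap('scene','s4')
s4=cv2.resize(w['color'][200:340,220:400],(720,560),interpolation=cv2.INTER_CUBIC)
im=c['color'];hsv=cv2.cvtColor(im,cv2.COLOR_BGR2HSV)
cv2.imwrite('pics/v4.png',np.hstack([cv2.resize(im[170:260,262:362],(400,360),interpolation=cv2.INTER_CUBIC),cv2.resize(w['color'][210:318,230:350],(400,360),interpolation=cv2.INTER_CUBIC)]))
```

```text
9.425 [466.18127514 -95.9356769   55.54276589] [-2.59393455 -0.45718777  4.85829199]
```

View pics/v4.png

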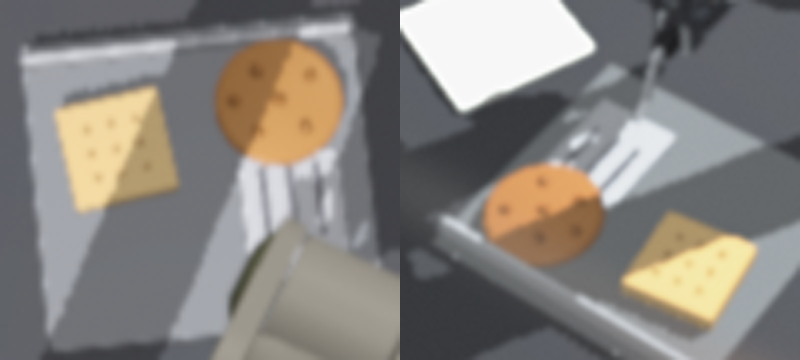

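The biscuit (crop left at (280,102)) now rests against the lip, centred on the blade, and the square biscuit hasn't moved. I'm continuing under it slowly.

>>> move_arm --rows '[[[0,-2,0,0,-1],[0,-4,0,0,-1],[0,-6,0,0,-1],[0,-8,0,0,-1],[0,-10,0,0,-1],[0,-12,0,0,-1],[0,-14,0,0,-1],[0,-16,0,0,-1],[0,-18,0,0,-1],[0,-20,0,0,-1],[0,-22,0,0,-1],[0,-24,0,0,-1]]]'

```text
time_s: 11.02
eef_pos: [490.4, -93.5, 55.5]
ee_rot: [-0.0, 0.743, -0.67, -0.0]
force: [-3.1, -0.1, 5.8]
grip_width: 0.217
```

>>> move_arm --rows '[[[0,-2,0,0,-1],[0,-5,0,0,-1],[0,-8,0,0,-1],[0,-11,0,0,-1],[0,-14,0,0,-1],[0,-17,0,0,-1],[0,-20,0,0,-1],[0,-23,0,0,-1],[0,-26,0,0,-1],[0,-29,0,0,-1],[0,-32,0,0,-1],[0,-34,0,0,-1]]]'

```text
time_s: 12.52
eef_pos: [524.3, -89.9, 55.5]
ee_rot: [-0.0, 0.743, -0.67, -0.0]
force: [-2.8, -0.9, 6.0]
grip_width: 0.222
```

Run:
```python
from h import *
s=sense();print(s['time_s'],s['eef_pos'],s['force']);c=cap('wrist','w5');w=cap('scene','s5')
cv2.imwrite('pics/v5.png',np.hstack([cv2.resize(c['color'],(440,360)),cv2.resize(w['color'][210:318,230:338],(360,360),interpolation=cv2.INTER_CUBIC)]))
```

```text
12.525 [524.32629023 -89.93776254  55.5386713 ] [-2.80357773 -0.85995991  6.04193923]
```

View pics/v5.png

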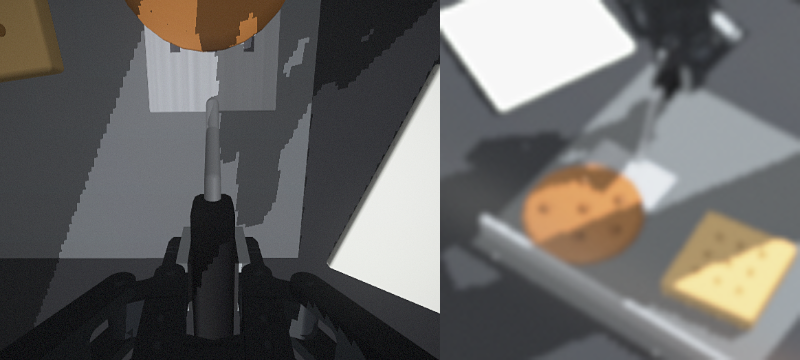

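The blade is under the biscuit. Its near edge is about 33 mm ahead of the blade's rear, so its centre is about 16 mm inside the tip. I'll go 12 mm further, back off a little, then lift.

>>> move_arm --rows '[[[0,-3,0,0,-1],[0,-6,0,0,-1],[0,-9,0,0,-1],[0,-12,0,0,-1],[0,-12,0,0,-1],[0,-12,-1,0,-1],[0,-11,-2,0,-1],[0,-10,-3,0,-1],[0,-9,-5,0,-1],[0,-8,-7,0,-1],[0,-8,-9,0,-1],[0,-8,-9,0,-1]]]'

```text
time_s: 14.12
eef_pos: [532.5, -89.1, 64.7]
ee_rot: [-0.001, 0.743, -0.67, 0.0]
force: [-1.1, 0.5, -2.1]
grip_width: 0.216
```

>>> move_arm --rows '[[[0,0,-1,0,-1],[0,0,-4,0,-1],[0,0,-8,0,-1],[0,0,-12,0,-1],[0,0,-16,0,-1],[0,0,-20,0,-1],[0,0,-25,0,-1],[0,0,-30,0,-1],[0,0,-35,0,-1],[0,0,-39,0,-1],[0,0,-41,0,-1],[0,0,-41,0,-1]]]'

```text
time_s: 15.62
eef_pos: [532.5, -89.2, 105.8]
ee_rot: [-0.001, 0.743, -0.67, 0.0]
force: [1.0, 0.1, -3.1]
grip_width: 0.219
```

Run:
```python
from h import *
s=sense();print(s['time_s'],s['eef_pos'],s['force'],s['wrist_torque'],s['joints'].round(2));c=cap('wrist','w6');w=cap('scene','s6')
cv2.imwrite('pics/v6.png',np.hstack([cv2.resize(c['color'],(440,360)),cv2.resize(w['color'][190:298,230:338],(360,360),interpolation=cv2.INTER_CUBIC)]))
```

```text
15.625 [532.50407332 -89.19286815 105.80268481] [ 0.95752239  0.09208454 -3.08204101] [-0.07676487  0.22926259  0.043511  ] [-0.38  0.49  1.62  0.    1.03  1.08]
```

View pics/v6.png

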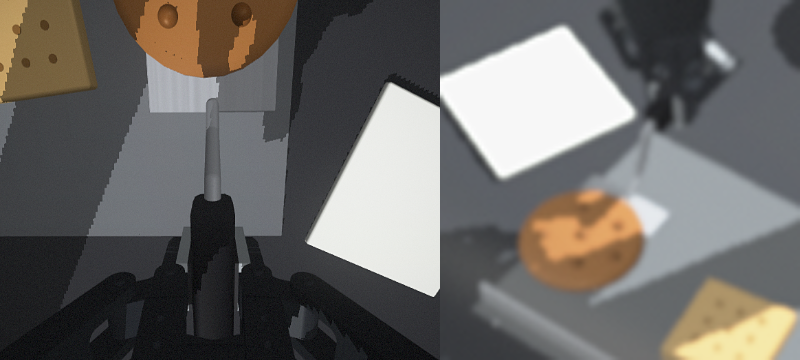

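Run:
```python
from h import *
s=sense();c=ld('w6');M=rot(s['ee_rot']);x=s['eef_pos'];f=-M[:,1]
e=pix2w(c,205/440*640,103,x[2]-51.4+21)-x;r=pix2w(c,213/440*640,148,x[2]-48.4)-x
print('near edge fwd',e@f,'blade rear fwd',r@f)
# left/right rim at row 0..: fit circle on orange
im=cv2.imread('pics/w6.png');h=cv2.cvtColor(im,cv2.COLOR_BGR2HSV);m=cv2.inRange(h,(5,120,60),(15,255,255));m[:, :150]=0;m[130:]=0
k=max(cv2.findContours(cv2.morphologyEx(m,cv2.MORPH_CLOSE,np.ones((9,9))),0,1)[0],key=cv2.contourArea)[:,0]
k=k[k[:,1]>8];w=np.array([pix2w(c,u,v,x[2]-51.4+15)-x for u,v in k]);P=np.c_[w@f,w@M[:,0]]
from scipy.optimize import least_squares
print(least_squares(lambda q:np.hypot(*(P-q).T)-52,[120,0],loss='soft_l1').x)
```

```text
near edge fwd 81.78805454464587 blade rear fwd 64.0362621653684
[134.50481408  -3.88012617]
```

The biscuit is level on the blade, with its centre 30 mm behind the tip and 4 mm off the midline. I'm carrying it smoothly to the board.

>>> move_arm --rows '[[[-2,0.4,0,0,-1],[-7,1.4,0,0,-1],[-16,3.3,0,0,-1],[-28,5.8,0,0,-1],[-42,8.9,0,0,-1],[-58,12.2,0,0,-1],[-74,15.5,0,0,-1],[-88,18.6,0,0,-1],[-100,21,0,0,-1],[-109,23,0,0,-1],[-115,24,0,0,-1],[-117,24,0,0,-1]]]'

```text
time_s: 17.23
eef_pos: [496.5, 25.0, 105.6]
ee_rot: [-0.001, 0.743, -0.67, 0.0]
force: [0.2, 0.4, -3.8]
grip_width: 0.219
```

>>> move_arm --rows '[[[-2,0.4,0,0,-1],[-7,1.4,0,0,-1],[-16,3.3,0,0,-1],[-28,5.8,0,0,-1],[-42,8.9,0,0,-1],[-58,12.2,0,0,-1],[-74,15.5,0,0,-1],[-88,18.6,0,0,-1],[-100,21,0,0,-1],[-109,23,0,0,-1],[-115,24,0,0,-1],[-117,24,0,0,-1]]]'

```text
time_s: 18.73
eef_pos: [460.5, 139.1, 105.7]
ee_rot: [-0.001, 0.743, -0.67, 0.0]
force: [-0.5, -0.6, -2.9]
grip_width: 0.219
```

>>> move_arm --rows '[[[-2,0.4,0,0,-1],[-7,1.4,0,0,-1],[-16,3.3,0,0,-1],[-28,5.8,0,0,-1],[-42,8.9,0,0,-1],[-58,12.2,0,0,-1],[-74,15.5,0,0,-1],[-88,18.6,0,0,-1],[-100,21,0,0,-1],[-109,23,0,0,-1],[-115,24,0,0,-1],[-117,24,0,0,-1]]]'

```text
time_s: 20.23
eef_pos: [424.6, 253.2, 105.7]
ee_rot: [-0.001, 0.743, -0.67, 0.0]
force: [-0.3, -0.0, -2.9]
grip_width: 0.214
```

```bash
cat > meas.py <<'E'
from h import *
import sys
from scipy.optimize import least_squares
n=sys.argv[1];zb=float(sys.argv[2]) if len(sys.argv)>2 else None # biscuit underside z
s=sense();c=cap('wrist','w'+n);t=cap('top','t'+n);M=rot(s['ee_rot']);x=s['eef_pos'];f=-M[:,1]
print(s['time_s'],x.round(1),s['force'].round(1),s['grip_width'])
z=x[2]-48.4 if zb is None else zb
def fit(c,dz,box):
    h=cv2.cvtColor(c['color'],cv2.COLOR_BGR2HSV);m=cv2.inRange(h,(5,110,40),(15,255,255));b=np.zeros_like(m);b[box[1]:box[3],box[0]:box[2]]=1;m*=b
    k=max(cv2.findContours(cv2.morphologyEx(m,cv2.MORPH_CLOSE,np.ones((7,7))),0,1)[0],key=cv2.contourArea)[:,0]
    k=k[(k[:,1]>8)];w=np.array([pix2w(c,u,v,z+dz) for u,v in k])
    return least_squares(lambda q:np.hypot(*(w[:,:2]-q).T)-52,w.mean(0)[:2]+np.array([20,0]),loss='soft_l1').x
q=fit(c,12,(150,0,500,180));d=np.r_[q,0]-x;print('wrist: biscuit',q.round(1),'fwd',d@f,'toolx',d@M[:,0])
try: print('board err (world)',(q-[546,267.7]).round(1))
except Exception as e: print(e)
cv2.imwrite(f'pics/v{n}.png',np.hstack([cv2.resize(c['color'],(440,360)),cv2.resize(t['color'][185:275,180:270],(360,360),interpolation=cv2.INTER_CUBIC)]))
E
python3 meas.py 7
```

```text
20.225 [424.6 253.2 105.7] [-0.3 -0.  -2.9] 0.2143131213517501
wrist: biscuit [557.8 270.9] fwd 134.26293949396828 toolx -3.798477758838098
board err (world) [11.8  3.2]
```

View pics/v7.png

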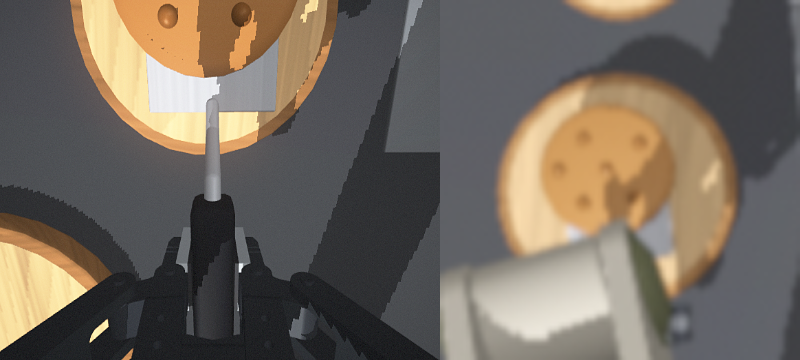

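Nothing slipped on the way (134 mm forward, same as before), and the biscuit is over the medium board. I'm lowering it.

>>> move_arm --rows '[[[0.5,-1,2,0,-1],[1,-2,6,0,-1],[2,-3,11,0,-1],[3,-4,16,0,-1],[3,-5,21,0,-1],[3,-6,25,0,-1],[3,-6,29,0,-1],[3,-6,32,0,-1],[3,-6,34,0,-1],[3,-6,35.5,0,-1],[3,-6,36.2,0,-1],[3,-6,36.2,0,-1]]]'

```text
time_s: 21.82
eef_pos: [431.1, 250.7, 69.7]
ee_rot: [-0.001, 0.743, -0.67, 0.0]
force: [-0.1, -0.6, -1.2]
grip_width: 0.219
```

Contact with the board is light. Now I'll pull the blade out sharply, so that inertia leaves the biscuit behind.

>>> move_arm --rows '[[[0,62,0,0,-1],[0,124,0,0,-1],[0,138,0,0,-1],[0,138,0,0,-1],[0,138,0,0,-1]]]'

```text
time_s: 22.45
eef_pos: [295.3, 236.6, 69.7]
ee_rot: [-0.001, 0.743, -0.67, 0.001]
force: [0.0, -0.0, -2.6]
grip_width: 0.216
```

```bash
python3 meas.py 8 18
```

```text
22.45 [295.3 236.6  69.7] [ 0.  -0.  -2.6] 0.21595732577319512
wrist: biscuit [452.5 255.6] fwd 158.07040769981867 toolx -2.6744108498909407
board err (world) [-93.5 -12.1]
```

View pics/v8.png

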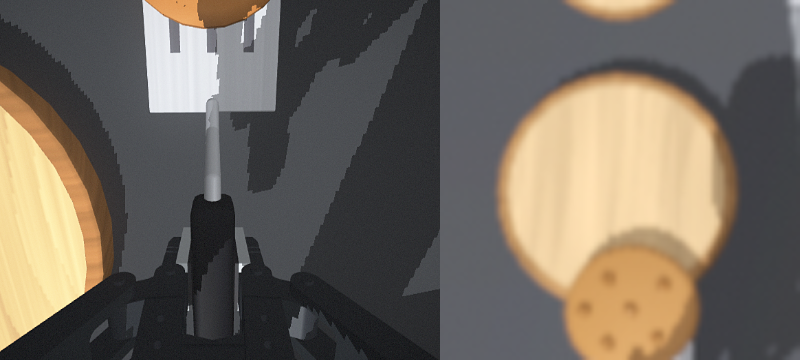

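The blade stopped too sharply at the end. The biscuit slipped only 24 mm forward and is still on the blade, undamaged, with its centre about 6 mm inside the tip. To mend it, I'll run gently forward over the board so the biscuit gains forward momentum, then reverse hard and keep going until the blade is clear.

>>> move_arm --rows '[[[0,-2,-2,0,-1],[0,-6,-3,0,-1],[0,-12,-3,0,-1],[0,-20,-2.5,0,-1],[0,-31,-2,0,-1],[0,-45,-1.2,0,-1],[0,-61,-0.6,0,-1],[0,-80,-0.2,0,-1],[0,-103,0,0,-1],[0,-41,0,0,-1],[0,21,0,0,-1],[0,36,0,0,-1]]]'

```text
time_s: 24.05
eef_pos: [256.8, 232.4, 69.2]
ee_rot: [-0.0, 0.743, -0.669, 0.0]
force: [1.4, 0.4, -0.7]
grip_width: 0.215
```

Run:
```python
from h import *
s=sense();print(s['time_s'],s['eef_pos'],s['force'])
t=cap('top','t9');c=cap('wrist','w9')
def f(c,z,box):
    h=cv2.cvtColor(c['color'],cv2.COLOR_BGR2HSV);m=cv2.inRange(h,(5,150,40),(16,255,255))
    b=np.zeros_like(m);x0,y0,x1,y1=box;b[y0:y1,x0:x1]=1;m=cv2.morphologyEx(m*b,cv2.MORPH_OPEN,np.ones((5,5)));m=cv2.morphologyEx(m,cv2.MORPH_CLOSE,np.ones((7,7)))
    for k in cv2.findContours(m,0,2)[0]:
        if cv2.contourArea(k)>200:
            w=np.array([pix2w(c,*p[0],z)[:2] for p in k]).astype(np.float32);e=cv2.minEnclosingCircle(w);print(np.round(e[0],1),round(e[1]*2,1),cv2.contourArea(k))
f(t,36,(185,185,265,300));print('w');f(c,36,(0,0,640,200))
cv2.imwrite('pics/v9.png',np.hstack([cv2.resize(c['color'],(440,360)),cv2.resize(t['color'][185:275,180:270],(360,360),interpolation=cv2.INTER_CUBIC)]))
```

```text
24.05 [256.84174543 232.41927604  69.17238928] [ 1.39936293  0.40507548 -0.6891878 ]
w
```

Run:
```python
from h import *
h8=cv2.cvtColor(cv2.imread('pics/t8.png'),cv2.COLOR_BGR2HSV);print(h8[262,222:234:3].tolist(),h8[225,215:235:5].tolist())
im=cv2.imread('pics/t9.png');h=cv2.cvtColor(im,cv2.COLOR_BGR2HSV);c=ld('t9')
d=cv2.absdiff(im,cv2.imread('pics/top1.png')).max(2)
m=cv2.inRange(h,(8,140,60),(17,255,255));m[:, :185]=0;m[:,265:]=0;m[:190]=0;m[280:]=0
m=cv2.morphologyEx(m,cv2.MORPH_OPEN,np.ones((7,7)))
for k in cv2.findContours(m,0,1)[0]:
    w=np.array([pix2w(c,*p[0],36)[:2] for p in k]).astype(np.float32);e=cv2.minEnclosingCircle(w);print(np.round(e[0],1),round(e[1]*2,1),cv2.contourArea(k),cv2.boundingRect(k))
```

```text
[[16, 136, 218], [16, 137, 212], [15, 144, 189], [16, 133, 219]] [[18, 78, 250], [18, 78, 246], [18, 79, 246], [18, 77, 249]]
```

View pics/v9.png

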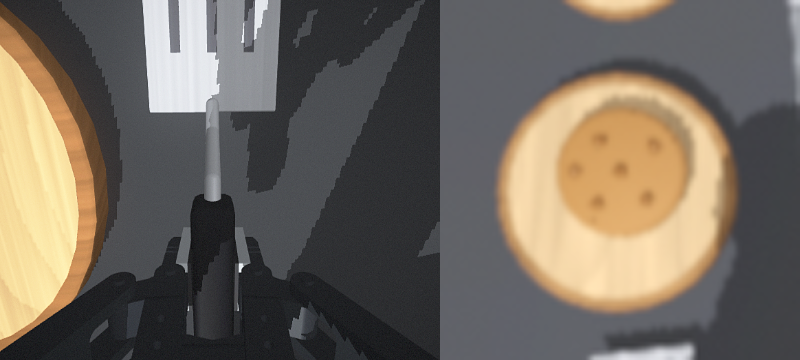

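The biscuit lies flat on the medium board, centre at crop (622,172) against the board's (617,192), well inside the rim. The blade is empty. I'm returning the spatula to its original pose on the tile.

>>> move_arm --rows '[[[0,0,-8,0,-1],[0,0,-25,0,-1],[0,0,-45,0,-1],[10,-3,-65,0,-1],[35,-9,-80,0,-1],[70,-17,-80,0,-1],[105,-25,-80,0,-1],[140,-33,-80,0,-1],[175,-41,-80,0,-1],[210,-49,-80,0,-1],[240,-56,-80,0,-1],[258,-60,-80,0,-1]]]'

```text
time_s: 25.65
eef_pos: [346.9, -19.8, 150.5]
ee_rot: [-0.002, 0.742, -0.67, 0.002]
force: [-0.2, 1.0, -1.4]
grip_width: 0.222
```

Run:
```python
from h import *
s=sense();print(s['time_s'],s['eef_pos'],s['joints'].round(2));print(totool([429.4,-267.7,75]),rot(s['ee_rot'])[:,0])
c=ld('t9');h=cv2.cvtColor(cv2.imread('pics/t9.png'),cv2.COLOR_BGR2HSV)
m=cv2.inRange(h,(8,105,60),(17,255,255));q=np.zeros_like(m);q[205:250,205:245]=m[205:250,205:245]
q=cv2.morphologyEx(q,cv2.MORPH_OPEN,np.ones((7,7)))
for k in cv2.findContours(q,0,1)[0]:
    w=np.array([pix2w(c,*p[0],36)[:2] for p in k]).astype(np.float32);e=cv2.minEnclosingCircle(w);print('biscuit',np.round(e[0],1),round(e[1]*2,1))
print('from view',pix2w(c,180+182/4,185+172/4,36))
```

```text
25.65 [346.92542763 -19.76289512 150.46883281] [-0.4   0.02  2.1   0.    1.01  1.07]
[255.01184899 -56.56399317  75.76199143] [ 1.01429127e-01 -9.94842755e-01  1.57779198e-04]
biscuit [560.2 261.5] 104.8
from view [557.18871423 260.40961569  36.        ]
```

>>> move_arm --rows '[[[8,-2,0,0,-1],[30,-7,0,0.1,-1],[60,-13,0,0.3,-1],[95,-21,0,0.5,-1],[130,-29,0,0.7,-1],[165,-37,0,0.9,-1],[200,-45,0,1.14,-1],[230,-51,15,1.14,-1],[248,-55,35,1.14,-1],[255,-56.5,55,1.14,-1],[255,-56.5,70,1.14,-1],[255,-56.5,76,1.14,-1]]]'

```text
time_s: 27.15
eef_pos: [429.3, -267.3, 74.2]
ee_rot: [0.002, -0.701, 0.713, -0.001]
force: [0.1, 0.9, -2.2]
grip_width: 0.213
```

Run:
```python
from h import *
s=sense();print(s['time_s'],s['eef_pos'],s['force']);print(totool([429.4,-267.7,59.4]),rot(s['ee_rot'])[:,0])
c=cap('wrist','w10')
# tile corners and predicted blade vs picture, near tile corner seen
for p in((495.1,-181.2,8),(455.6,-313.1,8)):print(w2pix(c,p).round(0))
```

```text
27.15 [ 429.29042944 -267.31759249   74.15550811] [ 0.10096241  0.91332865 -2.22171452]
[ 0.39699897 -0.06176102 14.75540031] [-0.01751339 -0.999846   -0.00112292]
[126. 146.]
[399. 222.]
```

>>> move_arm --rows '[[[0.4,0,3,0,-1],[0.4,0,6,0,-1],[0.4,0,9,0,-1],[0.4,0,11,0,-1],[0.4,0,12.5,0,-1],[0.4,0,13.5,0,-1],[0.4,0,14.2,0,-1],[0.4,0,14.7,0,-1],[0.4,0,15,0,-1],[0.4,0,15,0,-1]]]'

```text
time_s: 28.45
eef_pos: [429.4, -267.8, 59.3]
ee_rot: [0.002, -0.701, 0.713, -0.001]
force: [-1.2, 0.0, 3.7]
grip_width: 0.213
```

>>> move_arm --rows '[[[0,0,0,0,-0.3],[0,0,0,0,0],[0,0,0,0,0.5],[0,0,0,0,1],[0,0,0,0,1],[0,0,0,0,1],[0,0,-10,0,1],[0,0,-30,0,1],[0,0,-60,0,1],[0,0,-90,0,1],[0,0,-100,0,1],[0,0,-100,0,1]]]'

```text
time_s: 29.95
eef_pos: [429.0, -267.8, 159.4]
ee_rot: [0.002, -0.701, 0.713, -0.001]
force: [0.3, -0.5, -0.0]
grip_width: 1.0
```

Run:
```python
from h import *
s=sense();print(s['time_s'],s['eef_pos'],s['force'],s['grip_width'])
a=ld('w1');c=cap('wrist','w11');t=cap('top','t11')['color'];t0=cv2.imread('pics/top1.png')
# register wrist to first wrist picture over the spatula
I1=cv2.imread('pics/w1.png');T=I1[100:340,230:390]
r=cv2.matchTemplate(c['color'],T,cv2.TM_CCOEFF_NORMED);_,v,_,l=cv2.minMaxLoc(r);print('template',v,l,'was (230,100)','expected shift from camera',w2pix(c,(462,-267.8,82))-w2pix(a,(462,-267.8,82)))
C=c['color'];g=C.max(2)
print('blade rear rows', [int(np.argmax(np.abs(np.diff(C[100:180,u].astype(int).sum(1)))))+100 for u in(260,280,345)])
for n,b in dict(square=(272,188,310,226),mug=(455,215,500,250),jar=(120,200,160,240)).items():
    x0,y0,x1,y1=b;T=t0[y0:y1,x0:x1];r=cv2.matchTemplate(t[y0-6:y1+6,x0-6:x1+6],T,cv2.TM_CCOEFF_NORMED);_,v,_,l=cv2.minMaxLoc(r);print(n,round(v,3),np.array(l)-6)
```

```text
29.95 [ 428.98914475 -267.82940846  159.39364879] [ 0.25728373 -0.46082334 -0.01494806] 0.999916031172766
template 0.9810163974761963 (233, 103) was (230,100) expected shift from camera [3.00327314 2.79983377]
blade rear rows [163, 168, 139]
square 0.92 [0 0]
mug 0.675 [-1  0]
jar 1.0 [0 0]
```

```bash
python3 -c "
from rig import ctrl
print(ctrl.finish_job())"
```

```text
the job is handed in; nothing more can be done
None
```

The round biscuit is on the 190 mm board and the spatula is back on its tile. I handed the job in at about 30 s.

**How it went:** I gripped the spatula by its handle and pushed the blade under the biscuit against the sheet's lip. I then lifted the biscuit and carried it to the board with no slip.

**One failure on the way:** my first quick blade withdrawal did not leave the biscuit behind. It was dragged about 105 mm back but stayed on the blade. A second try, running forward over the board and then reversing hard, slid it onto the board.

**Last checks:**
- **Biscuit:** it looked flat in the top view, centred at about (558, 261), roughly 14 mm from the board's centre. The margin for lying fully on the board is 43 mm.
- **Spatula:** it matches its starting position to within a pixel in the wrist camera (match 0.98). The gripper is open and raised clear.
- **Square biscuit and jar:** neither moved in the top view.
- **Mug:** its match was weak (0.68, apparent shift 1 px). I put that down to the arm's changed shadow, because the arm never went near the mug, but the image does not confirm it.
- **Blade rear edge:** a row check on it gave inconsistent numbers (163, 168, 139), so I did not use it.

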